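Free the adapter plate and hold it out at the pointer

ROBOT

A 6-joint arm with a two-finger parallel gripper is mounted at the origin on the work surface. World frame = base frame: x ahead of the robot, y to its left, z up, the work surface at z = 0. Lengths are in mm, angles in rad, forces in N, time in s.
With the tool pointing down it reaches from about 350 to 975 mm from the base axis. Payload 7.1 kg.
Tool frame: the origin (TCP) lies on the centre line of the jaws, within the pads' length; the fingertips stand 8 mm ahead of it and the grasp point (between the pads) lies 11 mm behind it; z points along the fingers, x is the direction in which the jaws open and shut, and the axes are right-handed (so a half turn about z gives the same grasp; the last joint's range is limited). The gripper opens to 88 mm and grips with 3 to 60 N. Pads are 20 mm wide; open, the fingers measure 115 mm over their backs; the gripper's body (75 mm by 178 mm) begins 61 mm behind the grasp point.
Start: joints at [-1.268, 0.423, 1.63, -0, 1.089, -0.019], TCP at [197.689, -592.894, 230.675] pointing down, gripper open.
Joint ranges: [-3, 3], [-0.9, 2.11], [0.09, 2.58], [-1.31, 4.45], [0.11, 2.69], [-2.54, 2.54]. Speed limits (rad/s): [2.39, 2.39, 3.01, 3.14, 3.14, 3.14].

INTERFACE

Orientations are given as a rotation vector (axis times angle).
In Python, from workcell import ctrl gives the robot as it stands.
- The arm moves only by the shell command python3 -m handwheel 'ROWS'. ROWS is JSON, a list of rows, each a list of 3 entries, a list of its own where there are three numbers: the turn, a rotation vector about the tool's x, y, z in rad, then the shift along the tool's x, y, z in mm, then the opening, from 0 (shut) to 1 (fully open). In form: [[[ax, ay, az], [tx, ty, tz], jaw], ...]. A call has exactly 10 rows; each row shifts and turns the pose as measured when the row begins, along the tool's axes as they then stand; what a row does not reach is not made up. A row lasts 1/12 s, in which the tool goes at most 41.7 mm and 7.16 degrees, less where a joint would pass 70% of its speed; a pose out of reach is approached as far as the arm can. A call with a gripper value outside its range is refused whole. The fingers move at their own pace and stop on an object; the grip force is fixed at half the most. Time passes only in rows, so rows that do not move let the fingers close, or fill a call up. It gives the time, the measured TCP pose, the force and the opening at its end, in the units of the state.
- ctrl.get_obs(): the state, without advancing time (a new reading comes with each control period).
- ctrl.get_image(name): name is "scene" or "top" or "wrist"; returns a dict with "pixels" (420x560x3 uint8, red, green, blue), "camera_matrix" (3x3 intrinsics, pixels), "rvec" (rotation vector, rad) and "tvec" (3), from world to camera coordinates, as OpenCV has them. Camera axes: x right, y down, z forward; pixel columns grow to the right and rows downward; lengths in mm; the calibration is good to about 2 mm. A picture is of the moment at which its call begins. There is no depth.
- ctrl.close_job(): hands the job in, once; it reports no verdict.
Trained networks look in a picture, given as the dict that the camera call returned (one of the last four; its "shot" number tells which), for a name from the list of things; names that differ only in an ending like _2 or _b are one class to them, and where a whole thing is asked for, a point or a joint stands for the part that bears it (a point fixed in the world has none). Each returns a list of dicts, best first, with "score" (0 to 1); they miss things now and then, are a little off and sometimes report something else, mostly with a low value. They report only what shows in the picture. A call takes as long as a camera call. They do not tell look-alikes from the thing itself.
- ctrl.look_for(picture, query): "position" ([x, y, z] in mm, in the coordinates of the camera as it stood for that picture, good to about 4 mm: the middle of the surface that is visible of it).
- ctrl.spot_point(picture, query): "position" ([x, y, z] in mm, in the coordinates of the camera as it stood for that picture, good to about 4 mm: a listed point, or the origin of a listed thing).
The state is a dict: "t": time; "qpos": joint angles; "qvel": joint speeds; "joint_torque": joint torques, N m; "ee_pos": TCP position; "orientation": TCP orientation; "ft_force": force on the tool from outside, world axes, zero at the start; "moment": the same for the moment, N m; "width": finger opening in mm.
Only numpy, scipy, OpenCV 4.12 (cv2) and the standard library are available. Lean on these libraries where they do the work, as an engineer would, in place of code of your own. Each camera call takes 0.05 s, during which the arm holds its last target.

TASK

Flip the cam lever on the stand all the way over so that its stop clears the adapter plate. Then slide the plate out along its channel, without lifting it or letting it tip, until its front edge is level with the tip of the pointer post that stands beside its way, and finish there with the gripper still holding the plate steady and level, since it would tip off if let go. Leave the other things on the bench alone.

Things in the scene. Friction and masses are not known exactly. Their poses are not given: they have to be found in the camera images.
- stand: fixed grey stand with a level channel on top: 120 mm (x) by 290 mm (y), its sliding surface 70 mm above the bench. Origin at the centre of its underside, on the bench. Its own -y axis is the outward sliding direction (to the robot's right, give or take 15 degrees); the outer lip of the sliding surface is at its y = -145 mm. Two fence bars 10 mm high, 96 mm apart inside (3 mm play each side of the plate), guide the plate; the outer ends of the channel are open.
- plate: loose bare aluminium adapter plate, 90 mm (x) by 260 mm (y) by 8 mm thick, about 0.6 kg (0.45 to 0.8), lying flat in the channel, free to slide once the stop is clear. Origin at the centre of its underside, 70 mm above the bench; axes parallel to the stand's. Four adapters 10 mm high stand in a row along its front (-y) edge and a U-handle stands on it. Its balance point is near its middle, and out at the pointer more than half of it overhangs the lip.
- plate_grip (a point): centre of the bar of the plate's dark U-handle, 30 mm behind (+y) the plate's centre. The bar runs along the plate's x, 62 mm clear between its two posts, and is 12 mm thick (along y) by 14 mm high; the point is 42 mm above the plate's underside, and the free gap below the bar is 27 mm. Axes as the plate's.
- plate_edge (a point): middle of the plate's front (outer, -y) edge, half-way up its thickness; 160 mm outward of plate_grip. Axes as the plate's. It starts 32 to 50 mm short of the lip.
- pointer: fixed steel pointer post on the bench beside the way of the plate (on its +x side): a thin flat finger, 4 mm thick, 70 to 82 mm above the bench, points at the plate's side. Origin on the bench straight below the finger's tip, 62 mm to the +x side of the channel's middle line (17 mm off the plate's side), 150 to 190 mm outward of the lip; axes parallel to the stand's. The front edge is to be level with it along the stand's y.
- lever (a joint): angle of the cam lever (rad) about a hinge parallel to the stand's y axis. 0 to 0.12 at the start: the handle stands up and its steel stop lies flat across the channel in front of the plate. It grows as the top of the handle is swung to the stand's -x side (towards the robot) and down; at 1.57 the handle is level, pointing to -x, and the stop stands upright beside the channel. Its end stop is at 1.6. Its friction is 0.07 N m, so it stays where it is left.
- lever_grip (a point): point on the lever's handle 60 mm from the hinge. The handle is a flat bar 14 mm wide along the stand's y and 10 mm thick, with a round black end (18 mm across, 18 mm long along y) centred 78 mm from the hinge.
- lever_pivot (a point): centre of the lever's hinge, fixed on the stand at its near outer corner, 82 mm above the bench. Axes as the stand's.
- alcohol: white dispenser bottle, 52 mm across, 130 mm tall, upright, at the left. To be left alone
- cap_cup: clear cup, 64 mm across, 50 mm tall, at the right. To be left alone
- driver: screwdriver lying at the right, nearer the robot. To be left alone
- cleaner: grey connector cleaner case, 100 x 45 x 36 mm, at the left. To be left alone
- plug1: green fibre plug, 48 x 10 x 9 mm, lying on the bench under the way of the plate. To be left alone
- plug2: green fibre plug, 48 x 10 x 9 mm, lying on the far side of the stand. To be left alone
- adapter: small blue adapter block, 28 x 24 x 13 mm, lying on the bench under the way of the plate. To be left alone
Things that resemble listed ones, but are neither listed nor needed, are in the scene too. Leave any purple or yellow look-alike of the pointer alone.

How it is judged (in metres and radians):
On the way:
1. the cam lever is flipped over, its stop clear of the plate (value of joint lever above 1.35 rad), for 0.2 s.
At the end, for the whole second after the job is handed in: Lever above 1.3 rad; plate edge within 10 mm of the pointer along the slide and 12 mm of the middle line across it; plate within 8 mm of its resting height, within 0.08 rad of level, still, pressed by the fingers with over 1 N, not leaning on the pointer (value of joint lever above 1.3 rad and y of plate_edge in the frame of pointer between -0.01 and 0.01 m and x of plate_edge in the frame of stand between -0.012 and 0.012 m and z of plate in the frame of stand between 0.062 and 0.078 m and angle between plate's own z axis and vertical below 0.08 rad and linear speed of plate below 0.02 m/s and contact force between plate and the fingers above 1 N and contact force between plate and pointer below 0.3 N); the arm keeps its last pose, push and grip.
It fails at once if the plate is lifted off its channel by more than 15 mm (z of plate in the frame of stand above 0.085 m).
It fails at once if the plate tips by more than 0.15 rad (angle between plate's own z axis and vertical above 0.15 rad).
It fails at once if another thing on the bench is moved more than 25 mm (distance of any of alcohol, cap_cup, driver, cleaner, plug1, plug2, adapter from where it was at the start of the episode above 0.025 m).
It also fails if it takes over 53 s, if anything falls off the work surface, if the arm or the gripper's body presses on something with over 40 N, if the wrist force passes 120 N, or if a joint passes its speed limit or range.

## Working session

There is one attempt and no reset: what is moved stays moved. The work goes in short steps, Python scripts to look and compute and a shell command to move; the robot and the scene stay as the last step left them, time stands still between calls to the robot, and variables do not carry over. Pictures are saved under pics/ and viewed, and the job is handed in when it is done.

```bash
ls; mkdir -p pics; cat > h.py <<'E'
import numpy as np, cv2
from workcell import ctrl
def T(p):
    R,_=cv2.Rodrigues(np.array(p["rvec"],float)); return R,np.array(p["tvec"],float).ravel()
def w(p,c):
    R,t=T(p); return R.T@(np.array(c)-t)
def save(p,n): cv2.imwrite(f"pics/{n}.png",cv2.cvtColor(p["pixels"],cv2.COLOR_RGB2BGR))
def px(p,X):
    q,_=cv2.projectPoints(np.array(X,float).reshape(-1,3),np.array(p["rvec"],float),np.array(p["tvec"],float),np.array(p["camera_matrix"],float),None); return q.reshape(-1,2)
def ray(p,u,v,z):
    R,t=T(p); K=np.array(p["camera_matrix"]); d=R.T@np.linalg.inv(K)@[u,v,1]; c=-R.T@t
    return c+d*(z-c[2])/d[2]
E
python3 - <<'E'
from h import *
np.set_printoptions(precision=1,suppress=True)
o=ctrl.get_obs(); print(o["t"],o["ee_pos"],o["orientation"],o["width"])
for n in ["scene","top"]:
    p=ctrl.get_image(n); save(p,n+"0")
    for q in ["stand","plate","plate_grip","plate_edge","pointer","lever_grip","lever_pivot"]:
        r=ctrl.spot_point(p,q); print(n,q,[(w(p,x["position"]),round(x["score"],2)) for x in r[:4]])
E
```

```text
pics
0.0 [ 197.5 -592.4  229.9] [-2.5  1.8  0. ] 87.68871041505274
scene stand [(array([630.8,  84.1,   0.8]), 0.9)]
scene plate [(array([634.7, 110.1,  68.1]), 0.82)]
scene plate_grip [(array([636.4, 144.3, 111.4]), 0.87)]
scene plate_edge [(array([633.1, -17.1,  72.8]), 0.64)]
scene pointer [(array([ 736.6, -350. ,   -0.5]), 0.92), (array([ 624.2, -302.1,   -1.1]), 0.64), (array([ 682.2, -229.2,    2.8]), 0.54)]
scene lever_grip [(array([557.8, -42.9, 142.5]), 0.79)]
scene lever_pivot [(array([563. , -46.3,  82.3]), 0.88), (array([749.4,  79. ,  -1.1]), 0.54)]
top stand [(array([638.3,  86.5,   2.3]), 0.91)]
top plate [(array([636.2, 110.5,  69. ]), 0.72)]
top plate_grip [(array([632.4, 140.5, 114.5]), 0.7)]
top plate_edge [(array([629.8, -18.1,  73.1]), 0.7)]
top pointer [(array([ 624.9, -303.2,   -1.8]), 0.84), (array([561.3, -40.8, 136.5]), 0.67), (array([ 686.4, -226.5,   -0.7]), 0.6), (array([ 740. , -348.9,   -1.2]), 0.58)]
top lever_grip [(array([560.7, -38.7, 138.4]), 0.59), (array([ 686.4, -224.9,   -5.5]), 0.51)]
top lever_pivot [(array([564.3, -40.5,  81.2]), 0.77)]
```

View pics/scene0.png

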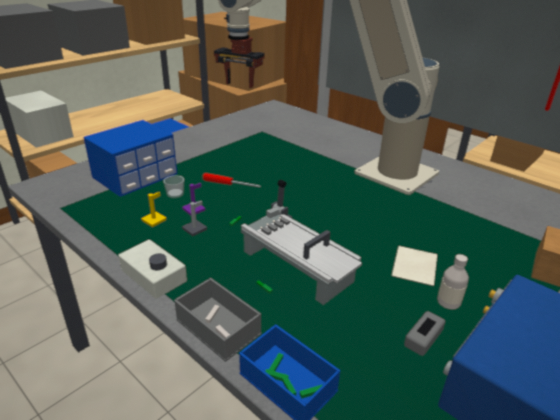

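View pics/top0.png

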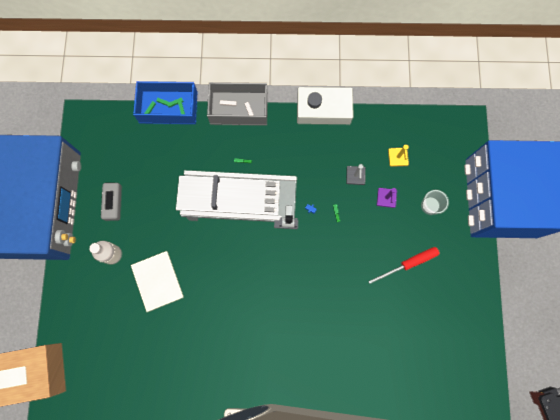

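The scene view shows the robot at the back. The grey pointer is at about (195,225), with the purple and yellow look-alikes beside it. The top view shows the stand from (180,172) to (297,228), the steel pointer at (357,173), the adapter at (311,208) and plug1 at (337,212). Next I'll refine the yaw and the pointer.

```bash
python3 - <<'E'
from h import *
np.set_printoptions(precision=1,suppress=True)
p=ctrl.get_image("top")
im=cv2.cvtColor(p["pixels"],cv2.COLOR_RGB2BGR)
cv2.imwrite("pics/crop0.png",cv2.resize(im[150:240,170:420],None,fx=3.2,fy=3.2,interpolation=cv2.INTER_CUBIC))
for q in ["plate_grip","plate_edge","pointer","lever_pivot"]:
  print(q,[(w(p,x["position"]),round(x["score"],2)) for x in ctrl.spot_point(p,q)[:3]])
o=ctrl.get_obs();R,_=cv2.Rodrigues(np.array(o["orientation"]));print(R, o["ft_force"])
E
```

```text
plate_grip [(array([634.4, 142. , 111.6]), 0.78)]
plate_edge [(array([627.9, -14.7,  71.1]), 0.72)]
pointer [(array([ 685.9, -227.5,   -1.5]), 0.88), (array([ 623.8, -303.8,   -3.9]), 0.86), (array([ 737.8, -348.5,   -1.2]), 0.78)]
lever_pivot [(array([570.1, -39.1,  83.9]), 0.88)]
[[ 0.3 -0.9  0. ]
 [-0.9 -0.3  0. ]
 [-0.  -0.  -1. ]] [-0.5 -1.  -0. ]
```

View pics/crop0.png

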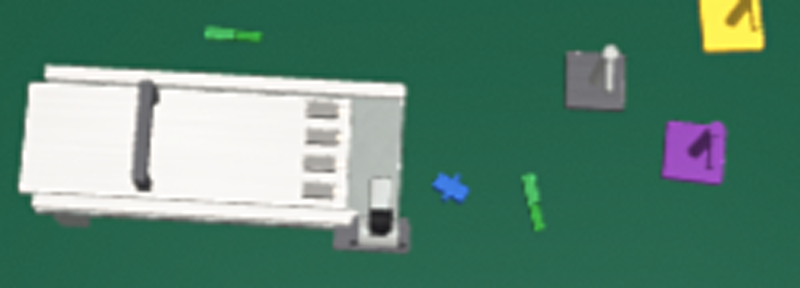

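```bash
python3 - <<'E'
from h import *
np.set_printoptions(precision=1,suppress=True)
p=ctrl.get_image("top")
f=lambda u,v,z: ray(p,170+u/3.2-.34,150+v/3.2-.34,z)
for a,z in [((46,67),80),((405,86),80),((33,208),80),((355,224),80),((349,98),78),((347,208),78),((146,85),119),((142,186),119),((610,88),78),((612,48),82),((404,100),70),((400,195),70)]: print(a,z,f(*a,z))
E
```

```text
(46, 67) 80 [696.8 228.1  80. ]
(405, 86) 80 [685.7 -61.9  80. ]
(33, 208) 80 [580.4 231.8  80. ]
(355, 224) 80 [571.9 -23.4  80. ]
(349, 98) 78 [675.5 -17.   78. ]
(347, 208) 78 [585.1 -16.9  78. ]
(146, 85) 119 [671.7 141.3 119. ]
(142, 186) 119 [591.1 140.9 119. ]
(610, 88) 78 [ 687.4 -227.    78. ]
(612, 48) 82 [ 719.8 -228.6   82. ]
(404, 100) 70 [676.9 -61.6  70. ]
(400, 195) 70 [598.1 -59.1  70. ]
```

```bash
cat >> h.py <<'E'
YAW=-0.036
def to(pos,yaw=YAW):
    o=ctrl.get_obs();R,_=cv2.Rodrigues(np.array(o["orientation"],float))
    c,s=np.cos(yaw),np.sin(yaw)
    tx=np.array([s,-c,0]);tz=np.array([0,0,-1.]);G=np.column_stack([tx,np.cross(tz,tx),tz])
    rv,_=cv2.Rodrigues(R.T@G)
    d=np.array(pos)-o["ee_pos"]
    print("t",round(o["t"],2),"ee",np.round(o["ee_pos"],1),"turn",np.round(rv.ravel(),4),"shift now-axes",np.round(R.T@d,1),"goal-axes",np.round(G.T@d,1),"F",np.round(o["ft_force"],1),"w",round(o["width"],1))
E
python3 -c "
from h import *
to([620,-42,240])"
```

```text
t 1.1 ee [ 197.7 -592.9  230.7] turn [ 0.     -0.      0.3578] shift now-axes [-389.1 -574.9   -9.3] goal-axes [-565.7 -402.2   -9.3] F [-0.6  0.4  1.2] w 87.5
```

```bash
python3 -m handwheel '[[[0,0,0.119],[0,0,0],0],[[0,0,0.119],[0,0,0],0],[[0,0,0.119],[0,0,0],0],[[0,0,0],[-33,-23.5,-0.5],0],[[0,0,0],[-33,-23.5,-0.5],0],[[0,0,0],[-33,-23.5,-0.5],0],[[0,0,0],[-33,-23.5,-0.5],0],[[0,0,0],[-33,-23.5,-0.5],0],[[0,0,0],[-33,-23.5,-0.5],0],[[0,0,0],[-33,-23.5,-0.5],0]]'; python3 -c "
from h import *
to([620,-42,240])"
```

```text
t: 1.93
ee_pos: [375.6, -370.6, 233.8]
orientation: [2.145, -2.292, 0.007]
ft_force: [0.5, -0.6, -0.2]
width: 24.8
t 1.93 ee [ 375.6 -370.6  233.8] turn [-0.0013 -0.0051 -0.0303] shift now-axes [-344.1 -222.1   -7.6] goal-axes [-337.2 -232.4   -6.2] F [ 0.5 -0.6 -0.2] w 24.8
```

```bash
python3 -m handwheel '[[[0,0,-0.01],[-34,-22.5,-0.7],0],[[0,0,-0.01],[-34,-22.5,-0.7],0],[[0,0,-0.01],[-34,-22.5,-0.7],0],[[0,0,0],[-34,-23.3,-0.7],0],[[0,0,0],[-34,-23.3,-0.7],0],[[0,0,0],[-34,-23.3,-0.7],0],[[0,0,0],[-34,-23.3,-0.7],0],[[0,0,0],[-34,-23.3,-0.7],0],[[0,0,0],[-34,-23.3,-0.7],0],[[0,0,0],[-30,-23.3,-0.7],0]]'; python3 - <<'E'
from h import *
np.set_printoptions(precision=1,suppress=True)
to([605,-42,165])
for n in ["wrist","top"]:
    p=ctrl.get_image(n); save(p,n+"1")
    for q in ["plate_grip","plate_edge","pointer","lever_pivot","lever_grip"]:
      print(n,q,[(w(p,x["position"]),round(x["score"],2)) for x in ctrl.spot_point(p,q)[:3]])
E
```

```text
t: 2.77
ee_pos: [622.1, -36.1, 242.0]
orientation: [2.182, -2.258, 0.015]
ft_force: [0.5, -0.7, 0.3]
width: 0.4
t 2.77 ee [622.1 -36.1 242. ] turn [-0. -0.  0.] shift now-axes [ 5.9 17.4 77. ] goal-axes [ 6.5 16.9 77. ] F [ 0.5 -0.7  0.3] w 0.4
wrist plate_grip [(array([640.5, 139.9, 113.2]), 0.78)]
wrist plate_edge [(array([626.3, -20.7,  73.4]), 0.56), (array([561.5, -41.7, 144.3]), 0.34)]
wrist pointer [(array([ 626.6, -304.4,    6.4]), 0.94), (array([ 685.2, -229.9,   -0.9]), 0.58)]
wrist lever_pivot [(array([567.5, -45.4,  84.5]), 0.56)]
wrist lever_grip [(array([563.3, -39.2, 141.8]), 0.78)]
top plate_grip [(array([632.8, 142.5, 115.4]), 0.9)]
top plate_edge [(array([ 604.5, -175.7,   -2.4]), 0.47)]
top pointer [(array([ 683.1, -223.7,   -3.2]), 0.88), (array([751.8,  80.9,  -1. ]), 0.73), (array([ 739.1, -345.8,   -1. ]), 0.56)]
top lever_pivot [(array([636. ,  85.3,  -1.9]), 0.29)]
top lever_grip []
```

View pics/wrist1.png

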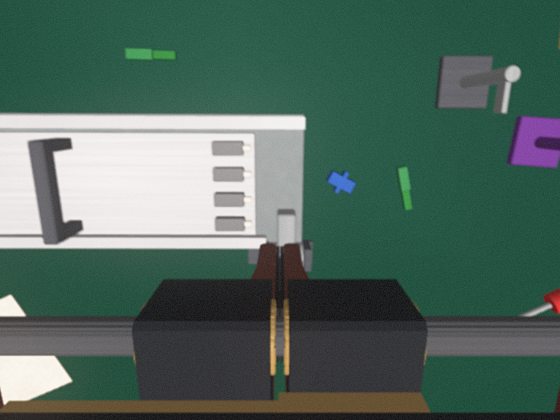

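The wrist view shows the lever handle just under the fingers at (285,230), the pointer fingertip at (503,110), and the stand edges level in the image, so the yaw is right. Now I'll lower behind the handle on its +x side and sweep it over.

```bash
python3 -m handwheel '[[[0,0,0],[1.6,4.2,22.5],0],[[0,0,0],[1.6,4.2,22.5],0],[[0,0,0],[1.6,4.2,22.5],0],[[0,0,0],[1.6,4.2,22.5],0],[[0,0,0],[0,0,0],0],[[0,0,0],[0,8,0],0],[[0,0,0],[0,8,0],0],[[0,0,0],[0,8,0],0],[[0,0,0],[0,8,1],0],[[0,0,0],[0,8,1],0]]'; python3 - <<'E'
from h import *
np.set_printoptions(precision=1,suppress=True)
to([550,-42,147])
p=ctrl.get_image("wrist"); save(p,"wrist2")
p=ctrl.get_image("scene")
im=cv2.cvtColor(p["pixels"],cv2.COLOR_RGB2BGR)
cv2.imwrite("pics/s2.png",cv2.resize(im[150:300,150:390],None,fx=3,fy=3,interpolation=cv2.INTER_CUBIC))
E
```

```text
t: 4.2
ee_pos: [566.1, -47.8, 153.8]
orientation: [-2.169, 2.261, -0.032]
ft_force: [1.4, 0.2, -1.0]
width: 0.5
t 4.2 ee [566.1 -47.8 153.8] turn [-0. -0. -0.] shift now-axes [-5.2 16.5  6.4] goal-axes [-5.2 16.3  6.8] F [ 1.4  0.2 -1. ] w 0.5
```

View pics/s2.png

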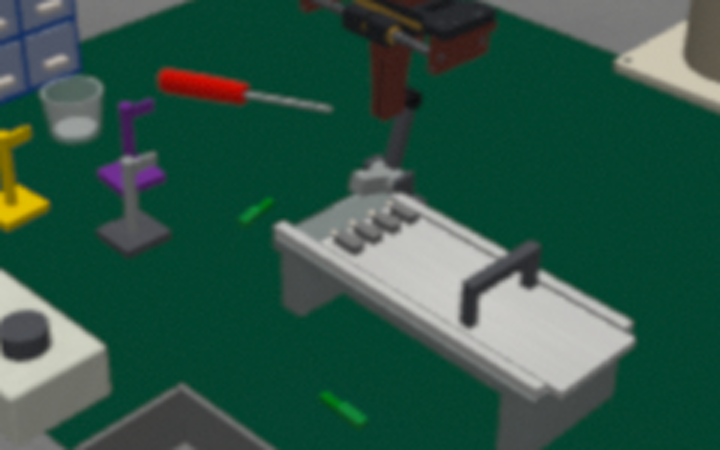

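```bash
python3 -m handwheel '[[[0,0,0],[-1.5,5.4,2],0],[[0,0,0],[-1.5,5.4,2],0],[[0,0,0],[-1.5,5.4,2],0],[[0,0,0],[0,6,5],0],[[0,0,0],[0,6,5],0],[[0,0,0],[0,6,5],0],[[0,0,0],[0,6,5],0],[[0,0,0],[0,3,5.4],0],[[0,0,0],[0,3,5.4],0],[[0,0,0],[0,3,5.4],0]]'; python3 - <<'E'
from h import *
to([514,-42,94])
E
```

```text
t: 5.13
ee_pos: [514.9, -41.0, 108.5]
orientation: [-2.167, 2.258, -0.037]
ft_force: [1.8, -0.0, 1.8]
width: 0.5
t 5.13 ee [514.9 -41.  108.5] turn [-0.0252 -0.0084 -0.005 ] shift now-axes [ 0.9  1.2 14.5] goal-axes [ 1.   0.8 14.5] F [ 1.8 -0.   1.8] w 0.5
```

```bash
python3 -m handwheel '[[[-0.008,-0.003,0],[0,0.3,4],0],[[-0.008,-0.003,0],[0,0.3,4],0],[[-0.008,-0.003,0],[0,0.3,4],0],[[0,0,0],[0,0,3],0],[[0,0,0],[0,0,1],0],[[0,0,0],[0,0,0],0],[[0,0,0],[0,0,-12],0],[[0,0,0],[0,0,-25],0],[[0,0,0],[0,0,-30],0],[[0,0,0],[0,0,-30],0]]'; python3 - <<'E'
from h import *
np.set_printoptions(precision=1,suppress=True)
to([640,141,182])
p=ctrl.get_image("scene")
im=cv2.cvtColor(p["pixels"],cv2.COLOR_RGB2BGR)
cv2.imwrite("pics/s3.png",cv2.resize(im[150:300,150:390],None,fx=3,fy=3,interpolation=cv2.INTER_CUBIC))
for q in ["lever_grip","lever_pivot"]:
      print(q,[(w(p,x["position"]),round(x["score"],2)) for x in ctrl.spot_point(p,q)[:3]])
p=ctrl.get_image("wrist"); save(p,"wrist3")
for q in ["lever_grip","lever_pivot"]:
      print(q,[(w(p,x["position"]),round(x["score"],2)) for x in ctrl.spot_point(p,q)[:3]])
E
```

```text
t: 5.97
ee_pos: [508.9, -40.8, 187.7]
orientation: [2.165, -2.257, -0.033]
ft_force: [1.0, -0.2, -1.0]
width: 0.5
t 5.97 ee [508.9 -40.8 187.7] turn [ 0.  0. -0.] shift now-axes [-187.1 -123.6    3.5] goal-axes [-186.4 -124.5    5.7] F [ 1.  -0.2 -1. ] w 0.5
lever_grip [(array([502.6, -44. ,  81.7]), 0.63)]
lever_pivot [(array([565. , -45.7,  80.7]), 0.83)]
lever_grip [(array([507.4, -39.4,  83.7]), 0.82), (array([ 619.8, -104.2,   -0.7]), 0.44)]
lever_pivot [(array([565.8, -47.3,  85.3]), 0.72)]
```

View pics/s3.png

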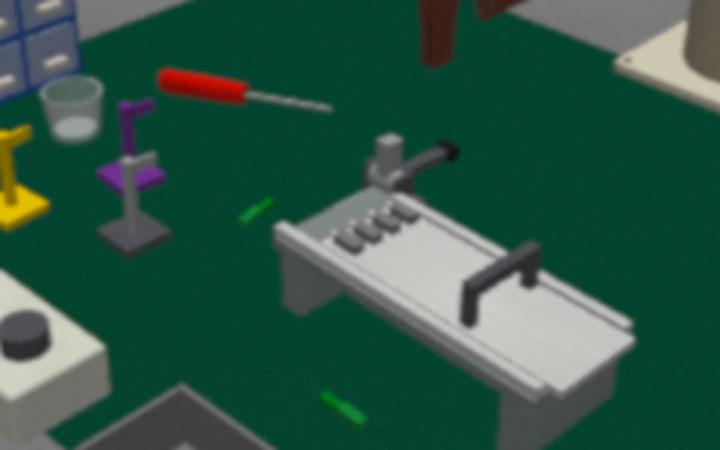

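View pics/wrist3.png

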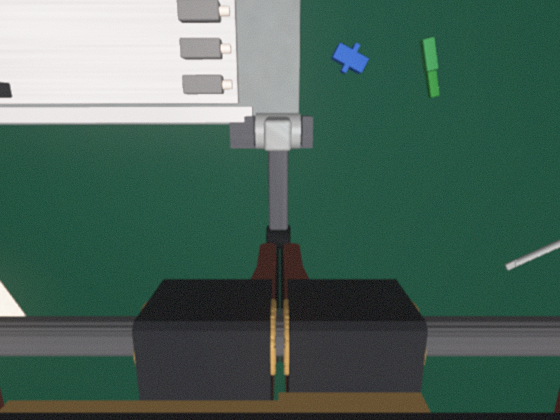

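The lever is now level, with its stop upright at about (388,150) in the scene crop; the fitted handle height matches the hinge, so about 1.55 rad. Next I'll move over the plate handle with the gripper open.

```bash
sed -i 's/np.round(rv.ravel(),4)/[round(float(a),4) for a in rv.ravel()]/' h.py; python3 -m handwheel '[[[0,0,0],[-31,-20.8,0],1],[[0,0,0],[-31,-20.8,0],1],[[0,0,0],[-31,-20.8,0],1],[[0,0,0],[-31,-20.8,0],1],[[0,0,0],[-31,-20.8,0],1],[[0,0,0],[-31,-20.8,0],1],[[0,0,0],[0,0,0],1],[[0,0,0],[0,0,0],1],[[0,0,0],[0,0,0],1],[[0,0,0],[0,0,0],1]]'; python3 - <<'E'
from h import *
np.set_printoptions(precision=1,suppress=True)
to([634.5,141.5,101])
p=ctrl.get_image("wrist"); save(p,"wrist4")
for q in ["plate_grip","plate_edge","plate"]:
      print(q,[(w(p,x["position"]),round(x["score"],2)) for x in ctrl.spot_point(p,q)[:3]])
E
```

```text
t: 7.1
ee_pos: [636.6, 145.8, 163.2]
orientation: [2.144, -2.243, -0.061]
ft_force: [-0.6, -0.0, -0.6]
width: 63.5
t 7.1 ee [636.6 145.8 163.2] turn [0.0547, -0.0004, -0.0092] shift now-axes [ 4.4 -1.5 62.3] goal-axes [ 4.4  1.9 62.2] F [-0.6 -0.  -0.6] w 63.5
plate_grip [(array([641.9, 139. , 112.8]), 0.7)]
plate_edge [(array([628.3, -19. ,  77.3]), 0.67)]
plate [(array([635.9, 112.5,  72.5]), 0.65)]
```

View pics/wrist4.png

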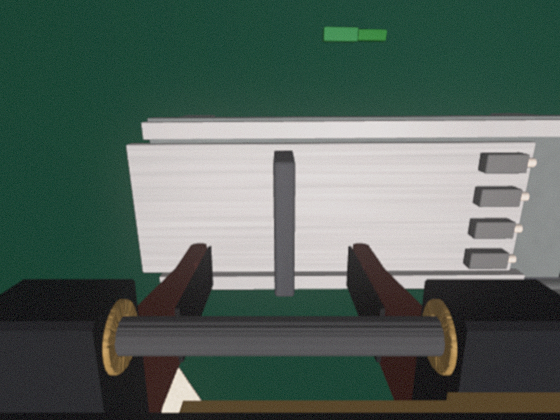

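```bash
python3 -m handwheel '[[[0.027,0,-0.005],[0,0,0],1],[[0.027,0,-0.004],[0,0,0],1],[[0,0,0],[0,0,0],1],[[0,0,0],[0,0,0],1],[[0,0,0],[0,0,0],1],[[0,0,0],[0,0,0],1],[[0,0,0],[0,0,0],1],[[0,0,0],[0,0,0],1],[[0,0,0],[0,0,0],1],[[0,0,0],[0,0,0],1]]'; python3 - <<'E'
from h import *
np.set_printoptions(precision=1,suppress=True)
to([634.5,141.5,101])
p=ctrl.get_image("wrist"); save(p,"wrist5")
for q in ["plate_grip"]:
      print(q,[(w(p,x["position"]),round(x["score"],2)) for x in ctrl.spot_point(p,q)[:3]])
g=cv2.cvtColor(p["pixels"],cv2.COLOR_RGB2GRAY).astype(int)
for v in (180,200,220): print(v,np.where(g[v,240:330]<100)[0][[0,-1]]+240)
c=g[:,285]; print(np.where(c[100:330]<100)[0]+100)
o=ctrl.get_obs()
print(px(p,[o["ee_pos"],[634.5,141.5,112]]))
E
```

```text
t: 8.13
ee_pos: [638.3, 141.8, 167.5]
orientation: [-2.171, 2.265, -0.005]
ft_force: [0.6, 0.4, 0.2]
width: 87.6
t 8.13 ee [638.3 141.8 167.5] turn [-0.0051, 0.0011, -0.0064] shift now-axes [ 0.5  4.1 66.5] goal-axes [ 0.4  3.7 66.5] F [0.6 0.4 0.2] w 87.6
plate_grip [(array([639.8, 140.2, 113.3]), 0.85)]
180 [267 286]
200 [268 286]
220 [268 286]
[100 101 102 103 104 105 106 107 108 109 110 111 112 113 114 115 116 117
 118 119 120 121 122 123 124 125 126 127 128 161 162 163 164 165 166 167
 168 169 170 171 172 173 174 175 176 177 178 179 180 181 182 183 184 185
 186 187 188 189 190 191 192 193 194 195 196 197 198 199 200 201 202 203
 204 205 206 207 208 209 210 211 212 213 214 215 216 217 218 219 220 221
 222 223 224 225 226 227 228 229 230 231 232 233 234 235 236 237 238 239
 240 241 242 243 244 245 246 247 248 249 250 251 252 253 254 255 256 257
 258 259 260 261 262 263 264 265 266 267 268 269 270 271 272 273 274 275
 276 277 278 279 280 281 282 283 284 285 286 287 288 289 290 291 292 293
 294 295 296 297 298 299 300 301 302 303 304 305 306 307 308 309 310 311
 312 313 314 315 316 317 318 319 320 321 322 323 324 325 326 327 328 329]
[[277.5 269.5]
 [278.8 238.1]]
```

View pics/wrist5.png

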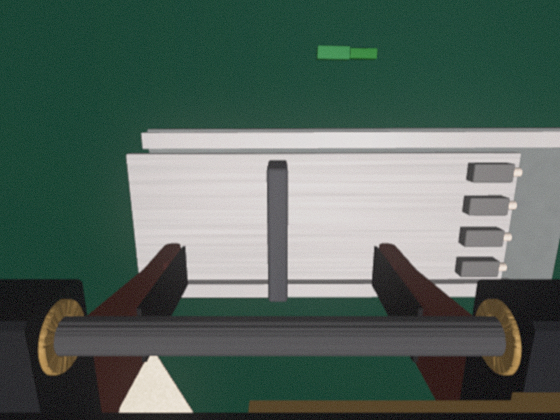

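The bar is centred at column 277 and the TCP projects to column 277.5, so the gripper is aligned. Descending.

```bash
python3 -m handwheel '[[[-0.005,0,-0.006],[0,0.5,10],1],[[0,0,0],[0,0.3,10],1],[[0,0,0],[0,0.3,10],1],[[0,0,0],[0,0.3,10],1],[[0,0,0],[0,0.3,10],1],[[0,0,0],[0,0.3,8],1],[[0,0,0],[0,0,5],1],[[0,0,0],[0,0,2],1],[[0,0,0],[0,0,0],1],[[0,0,0],[0,0,0],1]]'; python3 - <<'E'
from h import *
to([636,141.5,101])
E
```

```text
t: 9.07
ee_pos: [634.2, 141.8, 92.4]
orientation: [2.179, -2.258, -0.006]
ft_force: [0.6, 0.4, -0.4]
width: 87.6
t 9.07 ee [634.2 141.8  92.4] turn [0.0053, -0.0001, 0.0006] shift now-axes [ 0.2 -1.8 -8.6] goal-axes [ 0.2 -1.8 -8.6] F [ 0.6  0.4 -0.4] w 87.6
```

```bash
python3 -m handwheel '[[[0.003,0,0],[0,-1,-3],1],[[0,0,0],[0,0,-3],1],[[0,0,0],[0,0,-1],1],[[0,0,0],[0,0,0],1],[[0,0,0],[0,0,0],0],[[0,0,0],[0,0,0],0],[[0,0,0],[0,0,0],0],[[0,0,0],[0,0,0],0],[[0,0,0],[0,0,0],0],[[0,0,0],[0,0,0],0]]'; python3 - <<'E'
from h import *
to([636,141.5,101])
E
```

```text
t: 9.9
ee_pos: [637.3, 142.1, 103.4]
orientation: [-2.179, 2.258, -0.002]
ft_force: [0.5, 0.1, -0.4]
width: 51.6
t 9.9 ee [637.3 142.1 103.4] turn [-0.0034, 0.0013, 0.0006] shift now-axes [0.7 1.3 2.4] goal-axes [0.7 1.3 2.4] F [ 0.5  0.1 -0.4] w 51.6
```

```bash
python3 -m handwheel '[[[-0.002,0,0],[0,0.5,1],0],[[0,0,0],[0,0,0],0],[[0,0,0],[0,0,0],0],[[0,0,0],[0,0,0],0],[[0,0,0],[0,0,0],0],[[0,0,0],[0,0,0],0],[[0,0,0],[0,0,0],0],[[0,0,0],[0,0,0],0],[[0,0,0],[0,0,0],0],[[0,0,0],[0,0,0],0]]'; python3 - <<'E'
from h import *
to([636,141.5,101])
np.set_printoptions(precision=1,suppress=True)
p=ctrl.get_image("wrist"); save(p,"wrist6")
for q in ["plate_grip","plate_edge","pointer"]:
      print(q,[(w(p,x["position"]),round(x["score"],2)) for x in ctrl.spot_point(p,q)[:3]])
E
```

```text
t: 10.73
ee_pos: [636.4, 142.2, 101.7]
orientation: [-2.181, 2.26, 0.001]
ft_force: [-0.7, -0.2, -0.1]
width: 11.5
t 10.73 ee [636.4 142.2 101.7] turn [-0.0003, 0.0013, 0.0002] shift now-axes [0.7 0.4 0.7] goal-axes [0.7 0.4 0.7] F [-0.7 -0.2 -0.1] w 11.5
plate_grip [(array([641.5, 137.8, 115. ]), 0.83)]
plate_edge []
pointer []
```

View pics/wrist6.png

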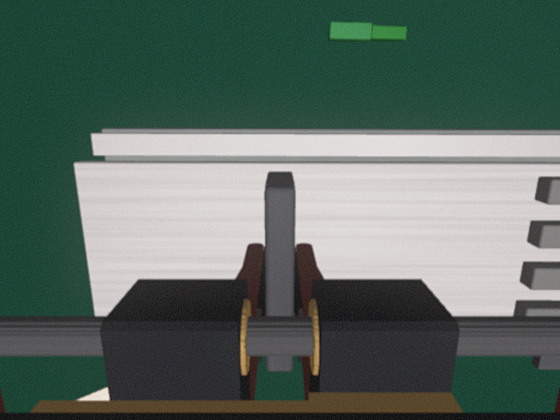

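The handle is gripped (width 11.5 mm). I'll slide gently and watch for drift.

```bash
python3 -m handwheel '[[[0,0,0],[3,0,0],0],[[0,0,0],[5,0,0],0],[[0,0,0],[6,0,0],0],[[0,0,0],[6,0,0],0],[[0,0,0],[6,0,0],0],[[0,0,0],[6,0,0],0],[[0,0,0],[5,0,0],0],[[0,0,0],[3,0,0],0],[[0,0,0],[0,0,0],0],[[0,0,0],[0,0,0],0]]'; python3 - <<'E'
from h import *
to([628.8,-65.6,101.7])
E
```

```text
t: 11.77
ee_pos: [634.9, 98.3, 101.8]
orientation: [-2.179, 2.26, 0.003]
ft_force: [0.2, 2.1, -1.6]
width: 11.8
t 11.77 ee [634.9  98.3 101.8] turn [-0.0007, 0.003, -0.0006] shift now-axes [ 1.64e+02  1.00e-01 -4.00e-01] goal-axes [1.64e+02 2.00e-01 1.00e-01] F [ 0.2  2.1 -1.6] w 11.8
```

```bash
python3 -m handwheel '[[[0,0.001,0],[4,0,0],0],[[0,0.001,0],[7,0,0],0],[[0,0.001,0],[8,0,0],0],[[0,0,0],[8,0,0],0],[[0,0,0],[8,0,0],0],[[0,0,0],[8,0,0],0],[[0,0,0],[8,0,0],0],[[0,0,0],[5,0,0],0],[[0,0,0],[2,0,0],0],[[0,0,0],[0,0,0],0]]'; python3 - <<'E'
from h import *
to([628.8,-65.6,101.7])
E
```

```text
t: 12.6
ee_pos: [632.3, 33.8, 101.8]
orientation: [-2.18, 2.262, -0.001]
ft_force: [0.6, 3.4, 0.0]
width: 12.0
t 12.6 ee [632.3  33.8 101.8] turn [-0.0004, -0.0001, -0.0011] shift now-axes [99.5 -0.2  0.1] goal-axes [99.5 -0.1  0.1] F [0.6 3.4 0. ] w 12.0
```

```bash
python3 -m handwheel '[[[0,0,0],[4,0,0],0],[[0,0,0],[7,0,0],0],[[0,0,0],[8,0,0],0],[[0,0,0],[8,0,0],0],[[0,0,0],[8,0,0],0],[[0,0,0],[8,0,0],0],[[0,0,0],[7,0,0],0],[[0,0,0],[4,0,0],0],[[0,0,0],[2,0,0],0],[[0,0,0],[0,0,0],0]]'; python3 - <<'E'
from h import *
to([628.8,-65.6,101.7])
np.set_printoptions(precision=1,suppress=True)
for n in ["wrist","top","scene"]:
    p=ctrl.get_image(n); save(p,n+"7")
    for q in ["plate_edge","pointer","lever_grip","lever_pivot"]:
      print(n,q,[(w(p,x["position"]),round(x["score"],2)) for x in ctrl.spot_point(p,q)[:3]])
    im=cv2.cvtColor(p["pixels"],cv2.COLOR_RGB2BGR)
    if n=="top": cv2.imwrite("pics/top7c.png",cv2.resize(im[150:240,240:420],None,fx=4,fy=4,interpolation=cv2.INTER_CUBIC))
    if n=="scene": cv2.imwrite("pics/scene7c.png",cv2.resize(im[150:300,150:390],None,fx=3,fy=3,interpolation=cv2.INTER_CUBIC))
E
```

```text
t: 13.43
ee_pos: [629.9, -28.2, 101.8]
orientation: [-2.179, 2.262, 0.0]
ft_force: [0.1, 2.7, -0.4]
width: 12.0
t 13.43 ee [629.9 -28.2 101.8] turn [-0.0002, 0.0004, -0.0014] shift now-axes [37.4 -0.3  0.1] goal-axes [37.4 -0.2  0.1] F [ 0.1  2.7 -0.4] w 12.0
wrist plate_edge []
wrist pointer []
wrist lever_grip []
wrist lever_pivot [(array([566.3, -45. ,  83.3]), 0.86)]
top plate_edge [(array([ 623.6, -184.5,   70.9]), 0.71)]
top pointer [(array([ 740.4, -346.6,   -0.3]), 0.93), (array([ 684.5, -222. ,   -2.4]), 0.82), (array([ 625.1, -305. ,   -5.1]), 0.71)]
top lever_grip []
top lever_pivot []
scene plate_edge [(array([ 623.7, -187.8,   74. ]), 0.66)]
scene pointer [(array([ 736.5, -350.1,    2.6]), 0.7), (array([ 624.2, -303.9,   -1.2]), 0.68), (array([ 683.6, -226.7,    4.3]), 0.62)]
scene lever_grip [(array([503. , -40.3,  81.6]), 0.64)]
scene lever_pivot [(array([563. , -45.1,  80. ]), 0.9)]
```

View pics/wrist7.png

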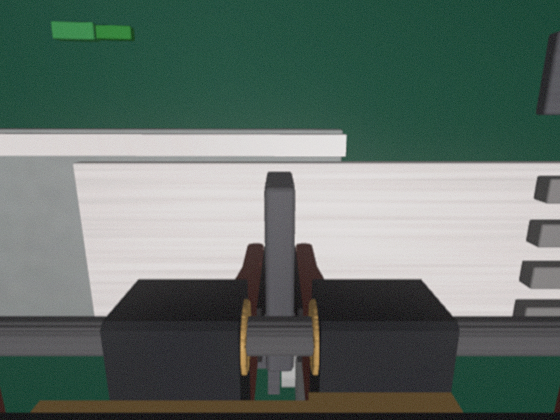

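View pics/top7c.png

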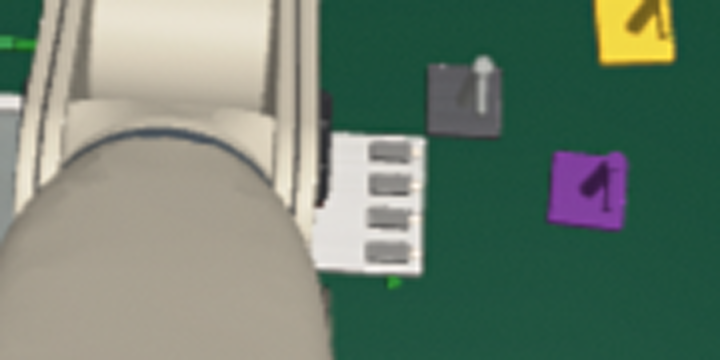

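View pics/scene7c.png

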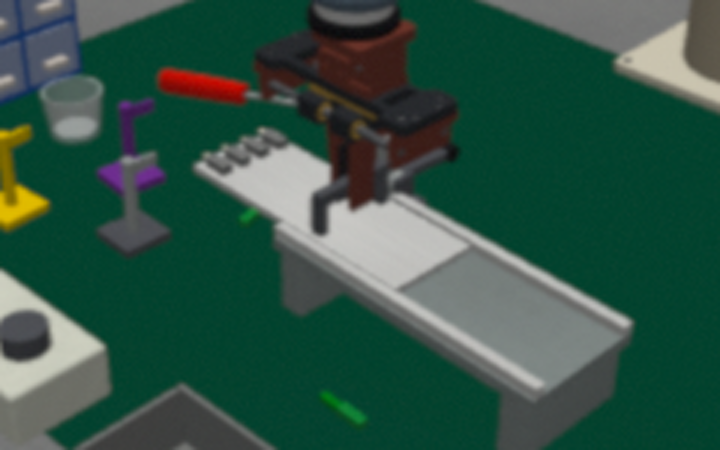

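The plate is level and still held, and the lever is still over. In the top crop the front edge runs (427,137)-(422,273) and the pointer tip is near (481,112).

```bash
python3 - <<'E'
from h import *
np.set_printoptions(precision=1,suppress=True)
p=ctrl.get_image("top")
f=lambda u,v,z: ray(p,240+u/4-.375,150+v/4-.375,z)
a=f(427,137,78);b=f(422,273,78);t=f(481,112,82);t2=f(484,62,82);m=(a+b)/2
u=np.array([np.sin(-.036)*1,-np.cos(.036),0])
print(a,b,m,t,t2,"gap",(t-m)@u)
g=p["pixels"].astype(int).sum(2)
print(g[170:184,352:368])
print(g[200,335:352],g[190,335:352],g[210,335:352])
to([628.8,-65.6,101.7])
E
```

```text
[ 668.9 -191.    78. ] [ 579.7 -186.7   78. ] [ 624.3 -188.8   78. ] [ 685.  -225.2   82. ] [ 718.5 -227.8   82. ] gap 34.20461567597552
[[281 281 283 270 247 238 250 359 492 407 304 276 279 207 164 162]
 [287 291 285 265 241 240 259 374 504 414 306 284 283 209 166 161]
 [284 287 276 249 242 247 265 374 504 410 306 288 285 212 170 163]
 [288 284 261 242 246 259 271 371 501 387 293 286 284 214 166 161]
 [283 273 249 244 257 267 276 374 503 379 289 285 288 210 167 160]
 [287 285 252 250 266 277 278 375 504 376 284 285 315 225 169 166]
 [287 286 271 263 273 283 282 377 507 381 291 290 320 233 168 165]
 [286 287 284 281 285 285 282 373 497 381 289 290 317 228 170 165]
 [281 279 283 283 284 281 274 290 361 316 280 288 311 228 170 166]
 [281 278 281 280 281 282 279 271 286 281 280 285 303 223 170 163]
 [283 284 285 284 284 284 284 282 281 279 282 287 301 222 167 167]
 [292 291 293 290 291 290 291 290 288 292 286 291 307 222 170 162]
 [294 291 290 290 293 294 293 293 292 294 295 293 278 207 164 169]
 [231 235 237 254 268 271 280 284 288 282 287 285 258 197 167 164]]
[669 668 674 675 676 674 674 672 675 675 438 215 167 171 174 170 172] [456 431 434 431 376 350 373 504 628 654 490 270 169 166 170 169 173] [503 516 541 546 537 509 565 653 677 690 430 197 169 177 176 176 174]
t 14.23 ee [629.9 -27.4 101.8] turn [-0.0001, 0.0003, -0.0005] shift now-axes [38.2 -0.3  0. ] goal-axes [38.2 -0.3  0.1] F [-0.2 -1.4 -2.4] w 12.0
```

```bash
python3 - <<'E'
from h import *
np.set_printoptions(precision=1,suppress=True)
p=ctrl.get_image("top")
u=np.array([np.sin(-.036)*1,-np.cos(.036),0])
m=ray(p,345.1,200,78);
for z in (80,82):
  t=ray(p,360.05,177.5,z);print(m,t,"gap",(t-m)@u)
p=ctrl.get_image("scene")
im=cv2.cvtColor(p["pixels"],cv2.COLOR_RGB2BGR)
cv2.imwrite("pics/sc8.png",cv2.resize(im[180:250,180:280],None,fx=7,fy=7,interpolation=cv2.INTER_CUBIC))
E
```

```text
[ 626.2 -187.2   78. ] [ 685.9 -226.    80. ] gap 36.69006659400222
[ 626.2 -187.2   78. ] [ 685.3 -225.7   82. ] gap 36.359545969112446
```

View pics/sc8.png

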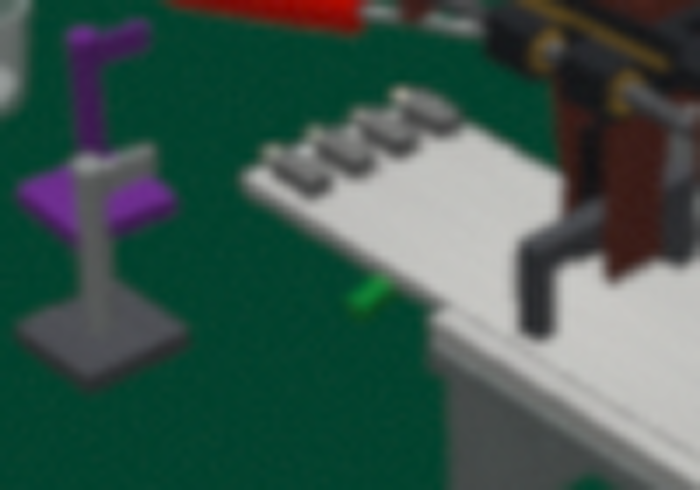

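The gap is about 36.5 mm. Commanded travel overshoots by about 10%, so I'll command 33.

```bash
python3 -m handwheel '[[[0,0,0],[3,0,0],0],[[0,0,0],[5,0,0],0],[[0,0,0],[6,0,0],0],[[0,0,0],[6,0,0],0],[[0,0,0],[5,0,0],0],[[0,0,0],[4,0,0],0],[[0,0,0],[3,0,0],0],[[0,0,0],[1,0,0],0],[[0,0,0],[0,0,0],0],[[0,0,0],[0,0,0],0]]'; python3 - <<'E'
from h import *
to([628.6,-63.9,101.7])
np.set_printoptions(precision=1,suppress=True)
for n in ["top","scene"]:
    p=ctrl.get_image(n); save(p,n+"9")
    for q in ["plate_edge","pointer","lever_grip","lever_pivot"]:
      print(n,q,[(w(p,x["position"]),round(x["score"],2)) for x in ctrl.spot_point(p,q)[:3]])
    im=cv2.cvtColor(p["pixels"],cv2.COLOR_RGB2BGR)
    if n=="top":
      cv2.imwrite("pics/top9c.png",cv2.resize(im[150:240,280:400],None,fx=6,fy=6,interpolation=cv2.INTER_CUBIC))
      g=p["pixels"].astype(int).sum(2)
      print(g[172:180,354:366]);print(g[[195,200,205],352:368])
    if n=="scene": cv2.imwrite("pics/sc9.png",cv2.resize(im[150:300,150:390],None,fx=3,fy=3,interpolation=cv2.INTER_CUBIC))
E
```

```text
t: 15.17
ee_pos: [628.3, -62.0, 101.7]
orientation: [-2.176, 2.262, 0.005]
ft_force: [0.2, 2.0, -0.8]
width: 11.9
t 15.17 ee [628.3 -62.  101.7] turn [0.0004, 0.0045, -0.0026] shift now-axes [ 1.9 -0.4 -0. ] goal-axes [ 1.9 -0.4 -0. ] F [ 0.2  2.  -0.8] w 11.9
top plate_edge [(array([ 621.7, -219.7,   73.7]), 0.55)]
top pointer [(array([ 739.3, -345.9,   -4.3]), 0.84), (array([ 684.4, -224.5,   -2.8]), 0.66), (array([ 627.3, -303.8,   -5.2]), 0.6)]
top lever_grip []
top lever_pivot [(array([ 468.6, -346.2,   -0.6]), 0.56)]
[[275 249 238 247 263 368 502 409 303 284 285 213]
 [262 242 247 259 269 370 498 385 291 285 282 212]
 [247 238 257 267 275 371 501 375 287 282 287 215]
 [252 247 263 273 275 373 502 375 280 283 311 231]
 [266 265 271 280 280 374 504 381 291 287 320 233]
 [283 281 284 282 281 370 493 377 291 288 315 230]
 [282 278 282 280 272 290 360 313 283 287 308 227]
 [281 281 282 278 278 274 283 282 276 280 304 223]]
[[435 432 437 524 633 659 570 335 177 167 171 167 172 168 173 165]
 [631 625 563 617 665 673 588 346 185 161 173 172 173 174 171 169]
 [413 410 414 495 659 681 507 274 177 165 170 171 172 173 174 171]]
scene plate_edge [(array([ 623.1, -223.9,   76.3]), 0.82)]
scene pointer [(array([ 683.6, -227.3,    3.8]), 0.92), (array([ 736.2, -351.2,    3. ]), 0.83), (array([ 621.5, -306.2,   -0.3]), 0.71)]
scene lever_grip [(array([504.4, -40.1,  82. ]), 0.78)]
scene lever_pivot [(array([560.3, -49.4,  79.6]), 0.77), (array([628.9, -58.7, 111.9]), 0.35)]
```

View pics/top9c.png

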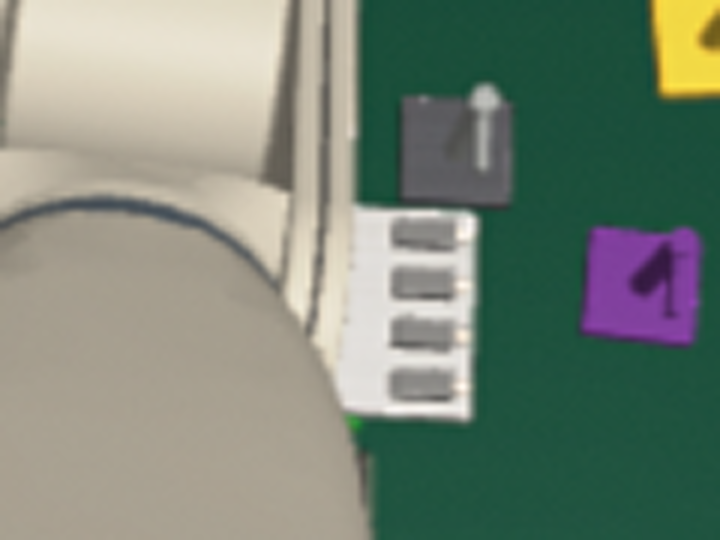

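View pics/sc9.png

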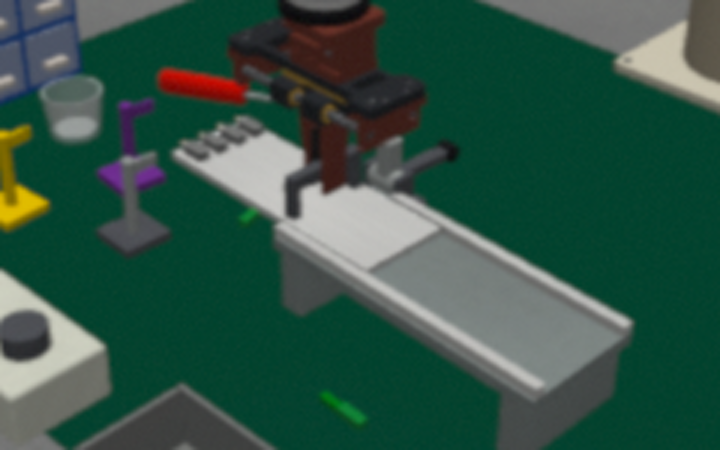

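Within about 2 mm already. One small nudge, then hold and settle.

```bash
python3 -m handwheel '[[[0,0.002,0],[1,0,0],0],[[0,0.001,0],[0.7,0,0],0],[[0,0,0],[0,0,0],0],[[0,0,0],[0,0,0],0],[[0,0,0],[0,0,0],0],[[0,0,0],[0,0,0],0],[[0,0,0],[0,0,0],0],[[0,0,0],[0,0,0],0],[[0,0,0],[0,0,0],0],[[0,0,0],[0,0,0],0]]'; python3 - <<'E'
from h import *
to([628.6,-63.9,101.7])
np.set_printoptions(precision=2,suppress=True)
p=ctrl.get_image("top"); save(p,"top10")
u=np.array([np.sin(-.036),-np.cos(.036),0])
g=p["pixels"].astype(float).sum(2)
es=[]
for r in range(190,216):
  s=g[r,354:366]; k=np.where((s[:-1]>=420)&(s[1:]<420))[0]
  if len(k): k=k[-1]; es.append((r,354+k+(s[k]-420)/(s[k]-s[k+1])))
es=[e for e in es if 357<e[1]<362]
m=np.mean([ray(p,c,r,78) for r,c in es],0)
t=ray(p,360.05,177.5,80)
print(es[::4],m,t,"gap",(t-m)@u)
to([628.6,-63.9,101.7])
print(ctrl.get_obs()["qvel"])
E
```

```text
t: 16.5
ee_pos: [628.3, -63.1, 101.7]
orientation: [-2.178, 2.263, 0.002]
ft_force: [0.9, 1.2, -1.6]
width: 12.1
t 16.5 ee [628.3 -63.1 101.7] turn [0.0004, 0.0017, -0.0021] shift now-axes [ 0.7 -0.4  0. ] goal-axes [ 0.7 -0.4  0. ] F [ 0.9  1.2 -1.6] w 12.1
[(190, np.float64(358.7783251231527)), (194, np.float64(359.05045871559633)), (198, np.float64(359.05333333333334)), (202, np.float64(359.0131578947368)), (206, np.float64(359.030701754386)), (210, np.float64(359.0218340611354)), (214, np.float64(358.89169675090255))] [ 620.32 -222.46   78.  ] [ 685.88 -226.05   80.  ] gap 1.2266758662590473
t 16.55 ee [628.3 -63.1 101.7] turn [0.0004, 0.0017, -0.002] shift now-axes [ 0.7 -0.4  0. ] goal-axes [ 0.7 -0.4  0. ] F [ 0.4  1.2 -0.5] w 11.8
[ 0. -0. -0. -0.  0.  0.]
```

The gap is about 1 mm, and the plate is still, level and gripped. Handing in.

```bash
python3 -c "
from workcell import ctrl
print(ctrl.close_job())"
```

```text
the job is handed in; nothing more can be done
None
```

The job is handed in: the lever is flipped, and the plate is out at the pointer with the gripper still holding it. The hand-in reports no verdict.

- **Lever:** I pushed the cam lever over with the closed fingers. Its handle then measured level, which puts it at about 1.5 rad or more. It was still over when I last checked, just before a final nudge of about 1 mm.
- **Slide:** I gripped the plate's handle and slid it out about 205 mm along the channel.
- **Front edge:** In the top view it was about 1 mm short of the pointer tip (limit 10 mm). The positions I had noted for the pointer and handle gave about the same. One network reading of the edge put it several mm short, which is within its usual error.
- **Plate and grip:** Tool height was unchanged to within 0.1 mm during the slide and its tilt was about 0.002 rad. The arm was still, the wrist force was about 1 to 2 N, and the fingers were closed on the bar at about 12 mm.
- **Other things on the bench:** None looked moved in the last pictures. The arm hid the blue adapter and most of plug1 there, so I could not check those two fully.

It took about 16.6 s of the 53 s allowed.

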